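# Fill the tasting jar with the good rusks

## Robot

A 6-joint arm with a two-finger parallel gripper is mounted at the origin on the work surface. World frame = base frame: x ahead of the robot, y to its left, z up, the work surface at z = 0. Lengths are in m, angles in rad, forces in N, time in s.
With the tool pointing down it reaches from about 0.3 to 0.875 m from the base axis. Payload 6.4 kg.
Tool frame: the origin (TCP) lies midway between the tips of the shut fingers; the grasp point (between the pads) lies 19 mm behind it (ctrl.tcp_to_grasp is the distance from the TCP to the grasp point, in m); z points along the fingers, y is the direction in which the jaws open and shut (so a half turn about z gives the same grasp; the last joint's range is limited). The gripper opens to 85 mm and grips with 20 to 120 N. Pads are 22 mm wide; open, the fingers measure 114 mm over their backs; the gripper's body (76 mm by 85 mm) begins 54 mm behind the grasp point. The pads swing forward as they close: fully open they stand 13 mm farther back than shut.
Start: joints at [-1.552, 0.181, 1.607, -0, 1.354, -0.206], TCP at [0.128, -0.561, 0.231] pointing down, gripper open.
Joint ranges: [-2.99, 2.99], [-0.89, 2.07], [0.3, 2.58], [-1.14, 4.28], [0, 2.63], [-3.12, 3.12]. Speed limits (rad/s): [2.57, 2.57, 3.01, 3.14, 3.14, 3.14].

## Interface

Orientations are given as a unit quaternion [w, x, y, z].
In Python, from bench import monitor, imaging, order, spotter, ctrl gives the robot as it stands.
- The arm moves only by the shell command python3 -m pendant 'ROWS'. ROWS is JSON, a list that holds one entry, the list of rows, each a list of 5 numbers: the shift along the world's x, y, z in mm, then the turn about the world's z in degrees, then the finger opening in mm, from 0 to 85.4. A call has 1 to 8 rows; each row shifts and turns the commanded pose from where the row before left it; what a row does not reach is not made up. A row lasts 1/8 s, in which the tool goes at most 62.5 mm and 10.7 degrees, less where a joint would pass 70% of its speed; a pose out of reach is approached as far as the arm can. A call with a gripper value outside its range is refused whole. The fingers move at their own pace and stop on an object; the grip force is fixed at half the most. Time passes only in rows, so rows that do not move let the fingers close. It gives the time, the measured TCP pose, the force and the opening at its end, in the units of the state.
- monitor.get_obs(): the state, without advancing time (a new reading comes with each control period).
- imaging.camera(name): name is "side" or "top"; returns a dict with "img" (480x640x3 uint8, red, green, blue), "vfov" (degrees; the focal length in pixels is half the picture's height over the tangent of half this angle, whatever the lens; pixels are square), "cx", "cy" (the principal point, pixels), "distortion" ([k1, k2, p1, p2, k3] as OpenCV has them; the pictures are not rectified), "origin" and "orientation" of the camera in the world. Camera axes: x right, y down, z forward; pixel columns grow to the right and rows downward; lengths in m; the calibration is good to about 2 mm. A picture is of the moment at which its call begins. There is no depth.
- order.hand_in(): hands the job in, once; it reports no verdict.
Trained networks look in the newest picture that a camera, given by its name, has taken for a name from the list of things; names that differ only in an ending like _2 or _b are one class to them, and where a whole thing is asked for, a point or a joint stands for the part that bears it (a point fixed in the world has none). Each returns a list of dicts, best first, with "confidence" (0 to 1); they miss things now and then, are a little off and sometimes report something else, mostly with a low value. They report only what shows in the picture. A call takes as long as a camera call. They do not tell look-alikes from the thing itself.
- spotter.recognise(camera, thing): "at" ([x, y, z] in m, in the coordinates of the camera as it stood for that picture, good to about 4 mm: the middle of the surface that is visible of it).
- spotter.tip_of(camera, thing): "at" ([x, y, z] in m, in the coordinates of the camera as it stood for that picture, good to about 4 mm: a listed point, or the origin of a listed thing).
The state is a dict: "time_s": time; "q": joint angles; "dq": joint speeds; "joint_efforts": joint torques, N m; "eef_pos": TCP position; "eef_rot": TCP orientation; "wrist_force": force on the tool from outside, world axes, zero at the start; "torque": the same for the moment, N m; "opening": opening from 0.0 (shut) to 1.0 (fully open).
Only numpy, scipy, OpenCV 4.12 (cv2) and the standard library are available. Lean on these libraries where they do the work, as an engineer would, in place of code of your own. Each camera call takes 0.05 s, during which the arm holds its last target. There are 200 camera calls.

## Task

On the matzah packing table, put the two golden round rusks into the tall blue jar, one at a time through its neck, so both end up down inside it. Leave the burnt rusk lying where it is, and keep the jar standing in its place.

Things in the scene. Friction and masses are not known exactly. Their poses are not given: they have to be found in the camera images.
- jar: Blue ceramic jar, open at the top, standing loose on the table, 0.9 kg, 170 mm tall. Body 120 mm across up to 105 mm high, shoulder narrowing to a neck 80 mm across outside and 70 mm inside from 135 mm up, lip 86 mm across at the top. Walls 5 mm, floor 8 mm. Origin at the centre of its underside, z up along its axis: the middle of the mouth is 170 mm above the origin. It stands to the left or to the right of the rusks, with a low stack of large matzot on the other side.
- rusk_a: A golden, lightly toasted round rusk (hard biscuit), a rigid disc 40 mm across and 20 mm thick, about 25 g, lying flat on the table. Origin at the centre of its underside, z up. It may be gripped across its diameter from any direction.
- rusk_b: A second golden rusk, the same as rusk_a. The two, the burnt one and a small pale flat shard of broken matzah (6 mm thick) lie in four places in a rough square between jar and stack, at least 80 mm from one another centre to centre; which lies where varies.
- burnt_rusk: A burnt, nearly black round rusk of the same size as the golden ones, 40 mm across and 20 mm thick, lying flat. Origin at the centre of its underside. It is to stay where it lies.
Things that resemble listed ones, but are neither listed nor needed, are in the scene too. Leave any green or pink look-alike of the rusk_a alone. Leave any red look-alike of the rusk_b alone.

How it is judged:
By the outcome, as a careful person would: the job done as asked, in the order asked, and still so for the second after the job is handed in, with the robot touching nothing.
It also fails if it takes over 58 s, if anything falls off the work surface, if the arm or the gripper's body presses on something with over 40 N, if the wrist force passes 120 N, or if a joint passes its speed limit or range.

## Working session

There is one attempt and no reset: what is moved stays moved. The work goes in short steps, Python scripts to look and compute and a shell command to move; the robot and the scene stay as the last step left them, time stands still between calls to the robot, and variables do not carry over. Pictures are saved under pics/ and viewed, about 8 in all and at most 12, crops included, and the job is handed in when it is done.

```bash
mkdir -p pics; ls; cat > h.py <<'E'
import numpy as np, cv2
from bench import monitor, imaging, order, spotter, ctrl
from scipy.spatial.transform import Rotation as R
def rot(q): q=np.array(q); return R.from_quat([q[1],q[2],q[3],q[0]]).as_matrix()
def K(c):
    f=240/np.tan(np.radians(c["vfov"])/2); return np.array([[f,0,c["cx"]],[0,f,c["cy"]],[0,0,1.]])
def shot(name,fn=None):
    c=imaging.camera(name)
    if fn: cv2.imwrite("pics/"+fn,c["img"][:,:,::-1])
    return c
def px2w(c,uv,z):
    n=cv2.undistortPoints(np.array([[uv]],float),K(c),np.array(c["distortion"]))[0,0]
    d=rot(c["orientation"])@np.array([n[0],n[1],1]); o=np.array(c["origin"]); return o+d*(z-o[2])/d[2]
def w2px(c,p):
    pc=rot(c["orientation"]).T@(np.array(p,float)-c["origin"])
    return cv2.projectPoints(pc.reshape(1,1,3),np.zeros(3),np.zeros(3),K(c),np.array(c["distortion"]))[0].ravel()
def toW(c,p): return rot(c["orientation"])@np.array(p)+c["origin"]
E
python3 - <<'E'
from h import *
np.set_printoptions(precision=3,suppress=True)
for n in ("top","side"):
    c=shot(n,n+"1.png"); print(n,c["origin"],c["orientation"],c["vfov"],c["distortion"])
    for t in ("jar","rusk_a","burnt_rusk"):
        for r in spotter.tip_of(n,t)[:6]:
            p=toW(c,r["at"]); print(t,round(r["confidence"],2),p,w2px(c,p))
o=monitor.get_obs(); print(o["time_s"],o["eef_pos"],o["eef_rot"],o["opening"],o["wrist_force"])
E
```

```text
pics
top [0.404 0.01  0.764] [-0.05   0.71  -0.698  0.077] 54.60278976823218 [-0.036  0.     0.     0.     0.   ]
jar 0.76 [ 0.522 -0.288 -0.002] [481.633 250.246]
rusk_a 0.92 [0.388 0.054 0.003] [276.587 328.499]
rusk_a 0.9 [0.571 0.03  0.   ] [294.275 217.339]
rusk_a 0.73 [0.472 0.058 0.002] [275.391 275.986]
rusk_a 0.65 [0.634 0.087 0.004] [261.464 179.705]
side [0.389 0.576 0.672] [ 0.05  -0.111  0.922 -0.368] 49.24829643280954 [0.024 0.    0.    0.    0.   ]
jar 0.88 [ 0.52  -0.291  0.002] [348.584 162.467]
rusk_a 0.89 [0.473 0.062 0.001] [336.076 298.405]
rusk_a 0.88 [ 0.559  0.107 -0.004] [277.729 312.005]
rusk_a 0.75 [ 0.634  0.082 -0.004] [237.616 291.308]
rusk_a 0.74 [0.385 0.053 0.003] [391.555 303.306]
rusk_a 0.58 [0.57  0.031 0.002] [283.776 273.174]
burnt_rusk 0.61 [ 0.472 -0.053 -0.002] [350.223 249.104]
burnt_rusk 0.38 [0.474 0.06  0.004] [336.116 296.113]
0.4 [ 0.128 -0.56   0.231] [-0.     0.994  0.112  0.   ] 1.0052539309936697 [1.036 0.003 0.262]
```

View pics/top1.png

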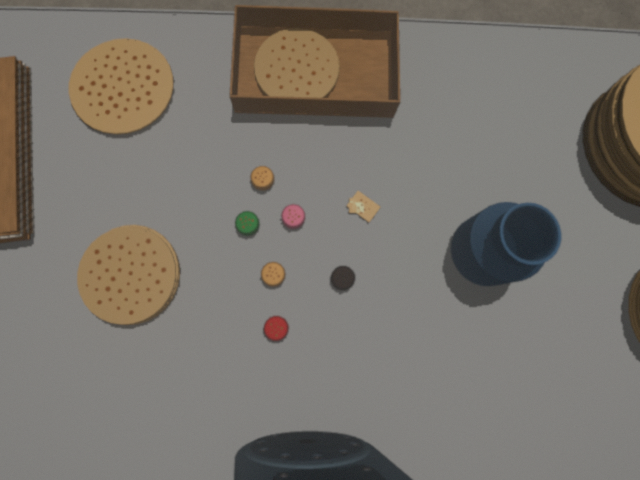

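View pics/side1.png

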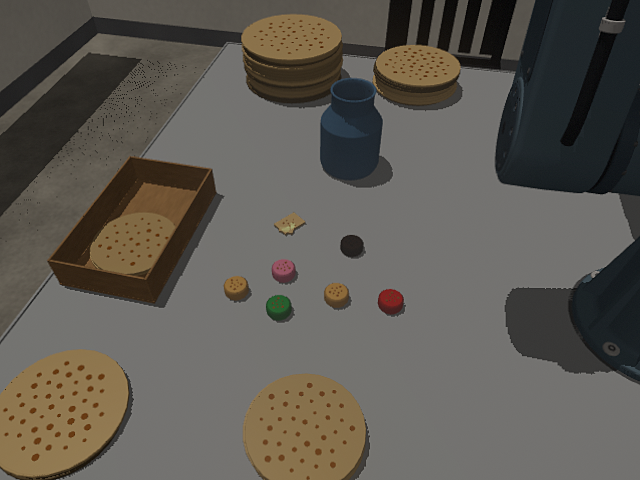

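Top view: the golden rusks are at px (262,178) and (273,273). The others are look-alikes or to be left alone: green (247,223), pink (293,216), red (276,328), burnt (343,278), and the shard (364,207). The jar mouth is at about (529,233). Next I'll confirm in a crop and measure centroids and the mouth.

```bash
python3 - <<'E'
from h import *
np.set_printoptions(precision=4,suppress=True)
cs={n:shot(n) for n in("top","side")}
im=cs["top"]["img"]
guess={"near":(.472,.06,.01),"far":(.634,.085,.01)}
for n,c in cs.items():
    hsv=cv2.cvtColor(c["img"],cv2.COLOR_RGB2HSV)
    m=((hsv[...,0]>8)&(hsv[...,0]<28)&(hsv[...,1]>90)).astype(np.uint8)
    m=cv2.morphologyEx(m,cv2.MORPH_CLOSE,np.ones((5,5)))
    k,l,s,ce=cv2.connectedComponentsWithStats(m)
    for g,p in guess.items():
        i=1+np.argmin(np.linalg.norm(ce[1:]-w2px(c,p),axis=1)); print(n,g,ce[i],s[i],px2w(c,ce[i],.012))
    # jar blue: lip circle projection for hand check
    b=((hsv[...,0]>98)&(hsv[...,0]<118)&(hsv[...,1]>90)).astype(np.uint8)
    x,y=map(int,w2px(c,(.521,-.29,.17)))
    print(n,"mouth proj of guess",x,y)
    cr=c["img"][y-60:y+60,x-60:x+60]; 
    out=cv2.resize(cr,None,fx=3,fy=3,interpolation=cv2.INTER_CUBIC)
    pts=[w2px(c,(.521+.043*np.cos(t),-.29+.043*np.sin(t),.17)) for t in np.arange(0,6.28,.2)]
    for p in pts: cv2.circle(out,tuple(int(v) for v in ((p-[x-60,y-60])*3)),1,(255,255,0),-1)
    cs[n]["out"]=out
a=cv2.resize(im[140:350,230:380],None,fx=360/210,fy=360/210,interpolation=cv2.INTER_CUBIC)
o=np.hstack([a[:, :260][:360],np.zeros((360,0,3),np.uint8),cs["top"]["out"][:,40:320],cs["side"]["out"][:,50:300]])
cv2.imwrite("pics/crop2.png",o[:,:,::-1])
for uv in((232,112),(395,116)): print("box",px2w(cs["top"],uv,0))
E
```

```text
top near [272.5803 273.6514] [261 262  24  24 436] [0.4751 0.0624 0.012 ]
top far [261.7549 177.1618] [251 166  23  23 408] [0.6364 0.086  0.012 ]
top mouth proj of guess 531 232
side near [335.9477 294.7706] [324 283  25  25 497] [0.4737 0.0635 0.012 ]
side far [235.8214 287.645 ] [224 276  25  25 476] [0.634 0.087 0.012]
side mouth proj of guess 352 89
box [0.7574 0.1438 0.    ]
box [ 0.7592 -0.1429  0.    ]
```

View pics/crop2.png

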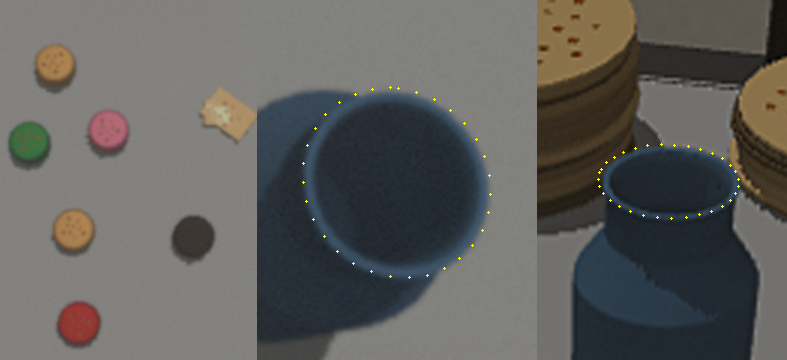

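The crop shows golden rusks only at top-view px (262,177) and (273,274), with green, pink and red look-alikes near them. The jar lip matches the projected circle at (0.520,-0.290). Both cameras agree to 2 mm, so I'll take the near rusk at (0.474,0.063) first.

```bash
python3 -m pendant '[[[22,39,0,-2,65],[22,39,0,-2,65],[22,39,0,-2,65],[22,39,0,-2,65],[22,39,0,-2,65],[22,39,0,-2,65],[22,39,0,-1,65],[22,39,0,0,65]]]'; python3 -m pendant '[[[22,39,0,0,65],[22,39,0,0,65],[22,39,0,0,65],[22,39,0,0,65],[22,39,0,0,65],[22,39,0,0,65],[22,39,0,0,65],[22,39,0,0,65]]]'; python3 -m pendant '[[[0,0,0,0,65]]]'
```

```text
time_s: 1.5
eef_pos: [0.3048, -0.2473, 0.2316]
eef_rot: [0.0, 1.0, -0.001, 0.0]
wrist_force: [0.7, 0.2, 0.5]
opening: 0.761
time_s: 2.5
eef_pos: [0.4809, 0.0649, 0.2315]
eef_rot: [0.0, 1.0, -0.001, 0.0]
wrist_force: [0.1, -1.2, 0.4]
opening: 0.759
time_s: 2.62
eef_pos: [0.4809, 0.0658, 0.2313]
eef_rot: [-0.0, 1.0, 0.001, 0.0]
wrist_force: [-0.2, -0.5, -0.8]
opening: 0.763
```

```bash
python3 -m pendant '[[[-7,-3,-50,0,65],[0,0,-50,0,65],[0,0,-50,0,65],[0,0,-30,0,65],[0,0,-20,0,65],[0,0,-15,0,65],[0,0,-10,0,65],[0,0,-4,0,65]]]'; python3 -m pendant '[[[0,0,0,0,65],[0,0,0,0,30],[0,0,0,0,30],[0,0,0,0,30],[0,0,0,0,30],[0,0,0,0,30]]]'
```

```text
time_s: 3.62
eef_pos: [0.4733, 0.0603, 0.0021]
eef_rot: [0.0, 1.0, -0.001, -0.0]
wrist_force: [0.4, 0.0, 0.1]
opening: 0.761
time_s: 4.38
eef_pos: [0.4739, 0.0604, 0.0034]
eef_rot: [0.0, 1.0, -0.001, 0.001]
wrist_force: [-1.1, 0.2, 7.0]
opening: 0.438
```

```bash
python3 -m pendant '[[[0,0,0,0,30],[0,0,10,0,30],[0,0,30,0,30],[0,0,50,0,30],[0,0,50,0,30],[0,0,50,0,30],[0,0,50,0,30],[0,0,0,0,30]]]'; python3 - <<'E'
from h import *
c=shot("side"); x,y=map(int,w2px(c,monitor.get_obs()["eef_pos"]))
cv2.imwrite("pics/grasp1.png",cv2.resize(c["img"][max(0,y-110):y+70,max(0,x-110):x+110],None,fx=3,fy=3)[:,:,::-1])
E
```

```text
time_s: 5.38
eef_pos: [0.4759, 0.0602, 0.2478]
eef_rot: [0.001, 1.0, -0.001, 0.005]
wrist_force: [-0.7, -0.5, -0.8]
opening: 0.44
```

View pics/grasp1.png

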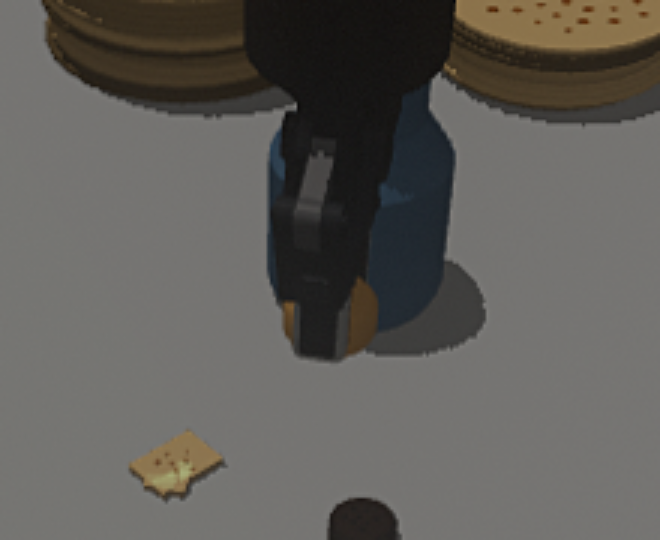

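The side crop shows the rusk held at the fingertips, clear of the table. Carrying it to the mouth.

```bash
python3 -m pendant '[[[5,-44,0,0,30],[5,-44,0,0,30],[6,-44,0,0,30],[6,-44,0,0,30],[6,-44,0,0,30],[6,-44,0,0,30],[6,-44,0,0,30],[5,-42,0,0,30]]]'; python3 -m pendant '[[[0,0,-20,0,30],[0,0,-20,0,30],[0,0,-15,0,30],[0,0,-10,0,30],[0,0,-4,0,30],[0,0,0,0,30],[0,0,0,0,30]]]'
```

```text
time_s: 6.42
eef_pos: [0.5174, -0.2904, 0.2404]
eef_rot: [-0.001, 1.0, -0.001, -0.001]
wrist_force: [-0.1, -0.6, -0.1]
opening: 0.439
time_s: 7.3
eef_pos: [0.5186, -0.2898, 0.1741]
eef_rot: [0.0, 1.0, -0.001, 0.001]
wrist_force: [0.1, 0.4, 0.7]
opening: 0.438
```

```bash
python3 - <<'E'
from h import *
t=shot("top"); c=shot("side"); 
x,y=map(int,w2px(c,(.52,-.29,.17))); u,v=map(int,w2px(t,(.52,-.29,.17)))
a=cv2.resize(c["img"][max(0,y-60):y+60,x-60:x+60],(400,400)); b=cv2.resize(t["img"][v-90:v+90,u-90:u+90],(400,400))
cv2.imwrite("pics/over1.png",np.hstack([a,b])[:,:,::-1])
E
```

```text
(no output)
```

View pics/over1.png

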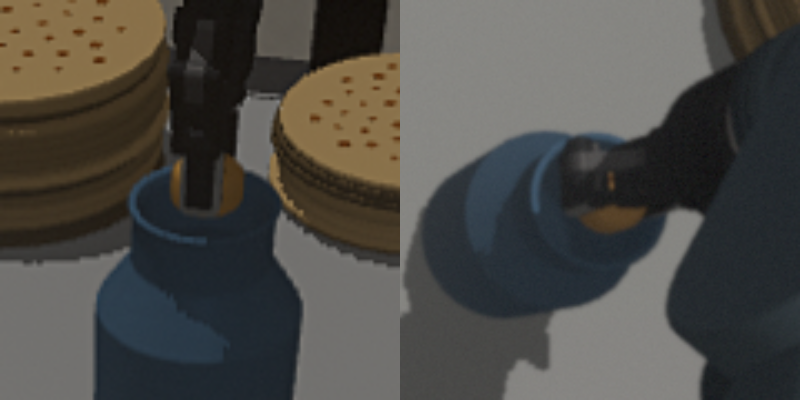

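The rusk is centred over the mouth and clear of the lip. Releasing it.

```bash
python3 -m pendant '[[[0,0,2,0,30],[0,0,0,0,65],[0,0,0,0,65],[0,0,0,0,65],[0,0,30,0,65],[0,0,40,0,65],[0,0,0,0,65],[0,0,0,0,65]]]'; python3 -m pendant '[[[15,50,0,0,65],[15,50,0,0,65],[15,50,0,0,65],[15,50,0,0,65],[15,50,0,0,65],[15,50,0,0,65],[15,50,0,0,65],[10,26,0,0,65]]]'
python3 - <<'E'
from h import *
t=shot("top","after1.png"); c=shot("side")
x,y=map(int,w2px(c,(.52,-.29,.1))); u,v=map(int,w2px(t,(.52,-.29,.17)))
a=cv2.resize(c["img"][max(0,y-80):y+80,x-80:x+80],(400,400)); b=cv2.resize(t["img"][v-70:v+70,u-70:u+70],(400,400))
b=np.clip(b*1.8,0,255).astype(np.uint8)
cv2.imwrite("pics/in1.png",np.hstack([a,b])[:,:,::-1])
E
```

```text
time_s: 8.4
eef_pos: [0.518, -0.2893, 0.2448]
eef_rot: [-0.0, 1.0, -0.001, -0.0]
wrist_force: [0.1, 0.3, -1.0]
opening: 0.76
time_s: 9.4
eef_pos: [0.6324, 0.0893, 0.2431]
eef_rot: [-0.0, 1.0, 0.0, -0.002]
wrist_force: [-0.0, -0.8, -0.1]
opening: 0.76
```

View pics/in1.png

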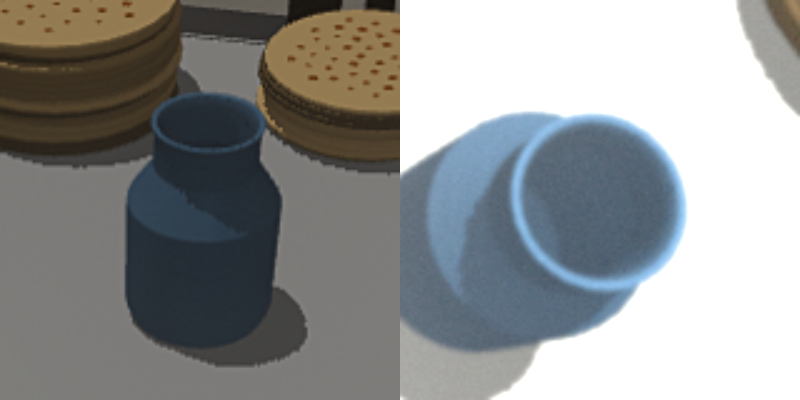

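The jar stands undisturbed and the rusk is nowhere on its rim or outside it, so it went inside. The floor isn't visible at this angle. On to the far rusk.

```bash
python3 -m pendant '[[[2,-2,-50,0,65],[0,0,-50,0,65],[0,0,-50,0,65],[0,0,-40,0,65],[0,0,-20,0,65],[0,0,-15,0,65],[0,0,-10,0,65],[0,0,-6,0,65]]]'; python3 -m pendant '[[[0,0,0,0,65],[0,0,0,0,30],[0,0,0,0,30],[0,0,0,0,30],[0,0,0,0,30],[0,0,0,0,30]]]';  python3 -m pendant '[[[0,0,0,0,30],[0,0,10,0,30],[0,0,30,0,30],[0,0,50,0,30],[0,0,50,0,30],[0,0,50,0,30],[0,0,50,0,30],[0,0,0,0,30]]]'
```

```text
time_s: 10.5
eef_pos: [0.6359, 0.0844, 0.0048]
eef_rot: [0.0, 1.0, -0.001, 0.001]
wrist_force: [0.7, -0.2, 0.7]
opening: 0.765
time_s: 11.25
eef_pos: [0.6362, 0.0845, 0.0056]
eef_rot: [0.0, 1.0, -0.001, 0.001]
wrist_force: [-0.0, -0.2, 6.0]
opening: 0.432
time_s: 12.25
eef_pos: [0.6378, 0.0844, 0.2507]
eef_rot: [0.0, 1.0, -0.001, 0.005]
wrist_force: [0.6, 0.1, -0.4]
opening: 0.433
```

```bash
python3 -m pendant '[[[-15,-47,0,0,30],[-15,-47,0,0,30],[-15,-47,0,0,30],[-15,-47,0,0,30],[-15,-47,0,0,30],[-15,-47,0,0,30],[-14,-46,0,0,30],[-14,-46,0,0,30]]]'; python3 -m pendant '[[[0,0,-20,0,30],[0,0,-20,0,30],[0,0,-15,0,30],[0,0,-8,0,30],[0,0,-3,0,30],[0,0,0,0,30],[0,0,0,0,30]]]'
python3 - <<'E'
from h import *
t=shot("top"); c=shot("side"); 
x,y=map(int,w2px(c,(.52,-.29,.17))); u,v=map(int,w2px(t,(.52,-.29,.17)))
a=cv2.resize(c["img"][max(0,y-60):y+60,x-60:x+60],(400,400)); b=cv2.resize(t["img"][v-90:v+90,u-90:u+90],(400,400))
cv2.imwrite("pics/over2.png",np.hstack([a,b])[:,:,::-1])
E
```

```text
time_s: 13.25
eef_pos: [0.5159, -0.2905, 0.2432]
eef_rot: [-0.001, 1.0, -0.001, -0.001]
wrist_force: [0.2, -0.4, 0.3]
opening: 0.44
time_s: 14.12
eef_pos: [0.5176, -0.2897, 0.179]
eef_rot: [0.0, 1.0, -0.001, 0.0]
wrist_force: [0.3, 0.3, -0.1]
opening: 0.435
```

View pics/over2.png

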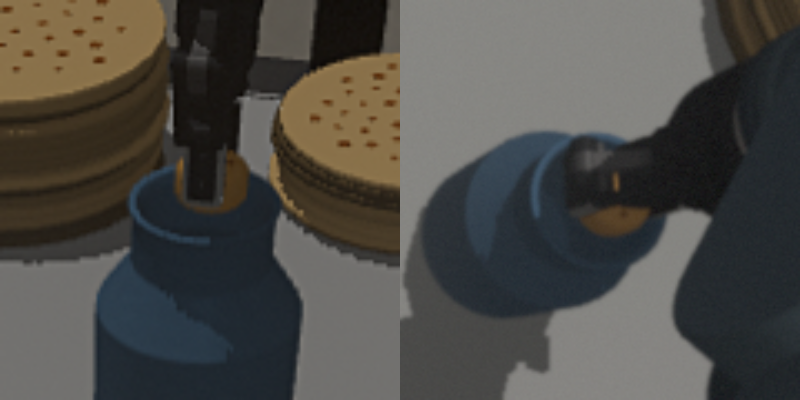

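The second rusk is held over the mouth and clear of the lip. Release, rise and back off.

```bash
python3 -m pendant '[[[2,0,0,0,30],[0,0,0,0,65],[0,0,0,0,65],[0,0,0,0,65],[0,0,30,0,65],[0,0,40,0,65],[0,0,40,0,65],[0,0,0,0,65]]]'; python3 -m pendant '[[[-30,-10,0,0,65],[-40,-20,0,0,65],[-40,-30,0,0,65],[-40,-30,0,0,65],[-40,-30,0,0,65],[-30,-30,0,0,65],[0,0,0,0,65],[0,0,0,0,65]]]'
python3 - <<'E'
from h import *
t=shot("top"); c=shot("side")
for r in spotter.tip_of("side","jar")[:1]: print(toW(c,r["at"]))
o=np.vstack([np.hstack([cv2.resize(x["img"],(400,300)) for x in (t,c)])])
x,y=map(int,w2px(c,(.52,-.29,.1))); u,v=map(int,w2px(t,(.52,-.29,.17)))
a=cv2.resize(c["img"][max(0,y-75):y+75,x-100:x+100],(400,300)); b=cv2.resize(t["img"][v-60:v+60,u-80:u+80],(400,300))
b=np.clip(b*1.8,0,255).astype(np.uint8)
cv2.imwrite("pics/final.png",np.vstack([o,np.hstack([b,a])])[:,:,::-1])
E
```

```text
time_s: 15.22
eef_pos: [0.5208, -0.2908, 0.2927]
eef_rot: [0.003, 1.0, -0.001, 0.003]
wrist_force: [-0.4, 0.1, -0.1]
opening: 0.757
time_s: 16.23
eef_pos: [0.2992, -0.439, 0.2874]
eef_rot: [-0.001, 1.0, -0.001, -0.0]
wrist_force: [0.2, -0.0, 0.1]
opening: 0.762
[ 5.18404668e-01 -2.89072680e-01  3.84805458e-04]
```

View pics/final.png

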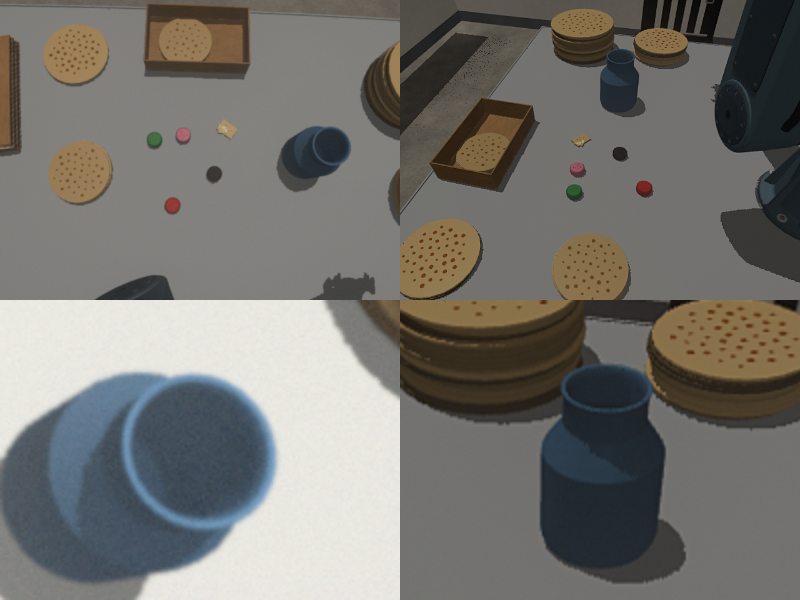

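Both golden rusks are gone from the table and don't show on the rim or in the neck. The jar, burnt rusk, shard and look-alikes are all in place.

```bash
python3 -c "
from bench import order; print(order.hand_in())"
```

```text
the job is handed in; nothing more can be done
None
```

I put both golden rusks into the blue jar, the near one first and then the far one. Each was let go just above the lip, and the job was handed in at about 16 s on the robot's clock.

- **Final pictures:** neither golden rusk is left on the table, on the rim or in the visible part of the neck. The jar is standing within about 2 mm of where it was first seen. The burnt rusk, the shard and the green, pink and red look-alikes look unmoved.
- **Forces:** the wrist force read 7 N at most in the readings printed after each move. The arm was clear of everything at hand-in.
- **Not confirmed:** the cameras cannot see the jar's floor, so I inferred that the rusks are inside; I did not see them there. No check failed or disagreed.

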